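Pin a square tube shut in the sprung tack jig

TASK

Slide the square tube along the channel of the hinged tack jig, under the bridge, until its end is hard against the end stop, then swing the lid down over it. Take the long drop pin with the round knob out of the pin block, put it down through the hole in the lid into the bore below and press its collar down on the lid until the sprung lid is fully shut. Finish like that, still gripping the pin and pressing the lid shut for the welder, and leave the square-headed pin and the other things lying about where they are.

Things in the scene. Friction and masses are not known exactly. Their poses are not given: they have to be found in the camera images.
- jig: Plain steel tack jig, fixed, turned by up to 0.25 rad. Base plate 145 (x) by 210 (y) by 10 mm; origin under it on the channel's middle line, z up from the table. The channel runs along y, open at the +y end, between guide rails 43 mm apart and 14 mm high (y = -85 to +85 mm). Bridge and end stop are at the -y end, the hinge on the +x (far) side, the pin bore on the -x side.
- jig_bridge (a point): Middle of the underside of the fixed bridge over the channel, at jig (0, -72, 52) mm: 25 mm wide along y, 2 mm above the tube; its top is 62 mm and its screw heads 67 mm above the table.
- jig_stop (a point): Middle of the end stop's face, at jig (0, -85, 10) mm, on the channel floor (top of the base plate); axes as the jig. The tube is home when its end touches this face, its middle then 70 mm away along +y.
- jig_bore (a point): Mouth of the pin bore, on the flat top of a lug, at jig (-50, -18, 60) mm; axes as the jig. The bore is vertical, 14 mm in diameter, 44 mm deep.
- lid_hinge (a point): Middle of the lid's hinge axis, at jig (45, -18, 66) mm; the axis runs along the jig's y. The lid is a steel plate 12 mm thick and 44 mm wide (jig y = -40 to +4 mm), its middle plane through the axis, its free end 112 mm from it. Screw heads and a lock nut, up to 7 mm high, sit on its outer face within 55 mm of the axis.
- lid (a joint): Angle of the lid, rad: 0 fully shut (level, on the lug), growing as it opens upward and away from the robot; at most 2.05. It starts leaning back past upright (1.65 to 1.95). The hinge is stiff: the lid stays where it is left, 1 to 4 N at its free end move it.
- plunger_nose (a point): Tip of the domed sprung plunger under the lid, 45 mm from the hinge axis. It meets the tube when the lid is at about 0.1 rad; below that the lid springs back if let go, and about 7 to 10 N down at the lid's hole shut it fully. There is no latch.
- lid_hole (a point): Centre of the 16 mm through hole in the lid, on the outer (upper) face, 95 mm from the hinge axis; straight above the bore when the lid is shut.
- tube: Rusty square steel tube, 140 mm long, 40 x 40 mm, wall 3 mm, about 0.34 kg. Origin in the middle of its underside, its own x along its length (along the channel). It starts lying in the channel with its middle 30 to 65 mm short of home, sticking out at the open +y end.
- pin: The drop pin, plain turned steel, about 0.12 kg, upright in one of the two holes of the pin block. Origin at its tip, z up along it. Shank 12 mm in diameter with a tapered tip (6 mm long), 42 mm long; collar 26 mm in diameter and 5 mm thick (z = 42 to 47 mm); round knurled knob 24 mm in diameter, z = 53 to 79 mm, for the grip.
- pin_collar (a point): Centre of the underside of the pin's collar, 42 mm above its tip.
- short_pin: Another pin, not to be used: shank 26 mm, square head 21 mm wide; stands in the other hole of the pin block. Origin at its tip.
- pin_block: Dark steel block 110 (x) by 50 (y) by 46 mm high, fixed, with two vertical 14 mm holes at x = -30 and +30 mm; the pins' collars rest on its top. Origin in the middle of its underside. It stands either to the left or to the right of the jig.
- stub: Bystander: turned round steel bar, 38 mm in diameter, 55 mm high, standing. Origin under its middle.
- spanner: Bystander: combination spanner 227 mm long, 8 mm thick, lying flat; origin under its middle.
- tape: Bystander: tape measure 62x75x35 mm, lying; origin under its middle.
- bearing: Bystander: ball bearing 52 mm in diameter, 15 mm high, lying; origin under its middle.
- angle: Bystander: piece of angle steel 160x40x40 mm; origin under its middle.
There are look-alikes about, which are no part of the job. What is shaped like the pin but brown, pink or purple is not meant.

How it is judged (in metres and radians):
On the way, in this order (a step that is already met when the one before it is completed fails the run):
1. the tube lies home against the end stop, with the lid still open (y of tube in the frame of jig_stop between 0.066 and 0.0735 m and horizontal distance between tube and jig_stop below 0.074 m and angle between tube's own z axis and vertical below 0.05 rad and value of joint lid above 0.8 rad), for 0.1 s.
2. the lid is down on the tube (under 0.2 rad), the tube still home (y of tube in the frame of jig_stop between 0.066 and 0.0735 m and horizontal distance between tube and jig_stop below 0.074 m and angle between tube's own z axis and vertical below 0.05 rad and value of joint lid below 0.2 rad), for 0.2 s.
3. the pin is out of its block (height (world z) of pin above 0.05 m), for 0.1 s.
At the end, for the whole second after the job is handed in: Tube end within 3.5 mm of the stop; lid within 0.02 rad of shut; pin upright (0.12 rad) through lid and bore, tip at least 27 mm below the bore's mouth, axis within 4 mm of the bore's; fingers still grip it (over 3 N) and it presses on the jig with over 3 N (y of tube in the frame of jig_stop between 0.066 and 0.0735 m and horizontal distance between tube and jig_stop below 0.074 m and angle between tube's own z axis and vertical below 0.05 rad and value of joint lid below 0.02 rad and horizontal distance between pin_collar and jig_bore below 0.004 m and z of pin in the frame of jig_bore below -0.027 m and angle between pin's own z axis and vertical below 0.12 rad and contact force between pin and jig above 3 N and contact force between the fingers and pin above 3 N); the arm keeps its last pose, push and grip.
It fails at once if the square-headed pin is taken or knocked out of place (over 15 mm) (distance of short_pin from where it was at the start of the episode above 0.015 m).
It fails at once if a bystander is moved by more than 30 mm (distance of any of stub, spanner, tape, bearing, angle from where it was at the start of the episode above 0.03 m).
It also fails if it takes over 54 s, if anything falls off the work surface, if the arm or the gripper's body presses on something with over 40 N, if the wrist force passes 120 N, or if a joint passes its speed limit or range.

ROBOT

A 7-joint arm with a two-finger parallel gripper is mounted at the origin on a cart in front of the work surface, level with it; the furniture and walls round the work are solid. World frame = base frame: x ahead of the robot, y to its left, z up, the work surface at z = 0. Lengths are in mm, angles in degrees, forces in N, time in s.
With the tool pointing down it reaches from about 400 to 875 mm from the base axis. Payload 4.4 kg.
Tool frame: the origin (TCP) lies between the finger pads; the fingertips stand 11 mm ahead of it and the grasp point (between the pads) lies 8 mm behind it; z points along the fingers, y is the line along which they close (so a half turn about z gives the same grasp; the last joint's range is limited). The gripper opens to 85 mm and grips with 20 to 120 N. Pads are 22 mm wide; open, the fingers measure 114 mm over their backs; the gripper's body (76 mm by 85 mm) begins 54 mm behind the grasp point. The pads swing forward as they close: fully open they stand 13 mm farther back than shut.
Start: joints at [60.917, 36.005, 2.206, 86.941, -1.547, 57.084, -1.146], TCP at [277.947, -587.591, 242.313] pointing down, gripper open.
Joint ranges: [-175.42, 175.42], [-21.48, 121.26], [-71.46, 75.88], [10.55, 141.38], [-63.04, 243.04], [13.31, 113.54], [-168.57, 168.57]. Speed limits (degrees/s): [147.25, 147.25, 180, 180, 180, 180, 180].

INTERFACE

Orientations are given as [roll, pitch, yaw] about the fixed x, y, z axes, in that order (R = Rz(yaw) Ry(pitch) Rx(roll)).
In Python, from rig import ctrl, optics gives the robot as it stands. The module is installed in compiled form; this text tells all that it offers.
- The arm moves only by the shell command python3 -m creep 'ROWS' [FORCE]. ROWS is a JSON object whose one key "commands" holds a list of rows, each a list of 3 entries, a list of its own where there are three numbers: the finger opening in m, from 0 to 0.0854, then the shift along the tool's x, y, z in m, then the turn about the tool's z in rad. In form: {"commands": [[claw, [dx, dy, dz], spin], ...]}. A call has 1 to 8 rows; each row shifts and turns the commanded pose from where the row before left it, along the tool's axes as they then stand; what a row does not reach is not made up. A row lasts 1/8 s, in which the tool goes at most 62.5 mm and 10.7 degrees, less where a joint would pass 70% of its speed; a pose out of reach is approached as far as the arm can. A call is refused whole if a number of a shift passes 0.0625 or a number of a turn 0.188, either way. A call with a gripper value outside its range is refused whole. The fingers move at their own pace and stop on an object; FORCE is the grip in N (left out, the last holds). Time passes only in rows, so rows that do not move let the fingers close. It gives the time, the measured TCP pose, the force, the opening and the grip force at its end, in the units of the state.
- ctrl.get_state(): the state, without advancing time (a new reading comes with each control period).
- optics.camera(name): name is "side" or "top"; returns a dict with "frame" (384x512x3 uint8, red, green, blue), "range_z" (384x512 float32, mm along the optical axis (not along the pixel's ray), 0 where there is no reading), "K" (3x3 intrinsics, pixels), "world_from_camera" (4x4, takes a point from camera to world coordinates). Camera axes: x right, y down, z forward; pixel columns grow to the right and rows downward; lengths in mm; the calibration is good to about 2 mm. A picture is of the moment at which its call begins.
- ctrl.sign_off(): hands the job in; it is judged then, once.
The state is a dict: "clock": time; "joint_positions": joint angles; "qd": joint speeds; "tau": joint torques, N m; "ee_pos": TCP position; "eef_rot": TCP orientation; "wrist_force": force on the tool from outside, world axes, zero at the start; "torque": the same for the moment, N m; "width": opening from 0.0 (shut) to 1.0 (fully open); "gripper_force": force on a finger pad.
Only numpy, scipy, OpenCV 4.12 (cv2) and the standard library are available. Lean on these libraries where they do the work, as an engineer would, in place of code of your own. Each camera call takes 0.05 s, during which the arm holds its last target. There are 200 camera calls.

## Working session

There is one attempt and no reset: what is moved stays moved. The work goes in short steps, Python scripts to look and compute and a shell command to move; the robot and the scene stay as the last step left them, time stands still between calls to the robot, and variables do not carry over. Pictures are saved under pics/ and viewed, at most 10 in all, crops included, and the job is handed in when it is done.

```bash
mkdir -p pics; python3 - <<'E'
from rig import ctrl, optics
import cv2,numpy as np,pickle
s=ctrl.get_state();print(s)
for n in("side","top"):
    c=optics.camera(n);pickle.dump(c,open(n+"0.pkl","wb"))
    print(n,c["K"].round(1).tolist(),c["world_from_camera"].round(3).tolist())
    cv2.imwrite(f"pics/{n}0.png",cv2.resize(c["frame"][:,:,::-1],(800,600),interpolation=cv2.INTER_CUBIC))
E
```

```text
{'clock': 0.0, 'joint_positions': array([60.91472449, 36.05909942,  2.20305989, 86.99575259, -1.5464793 ,
       57.082621  , -1.14855897]), 'qd': array([-6.08889882e-02,  3.09777394e-02, -6.29260272e-02,  4.25252502e-02,
        3.27547568e-02,  9.98518856e-03,  7.56200716e-05]), 'tau': array([-2.68156618e-04, -5.63413131e+01,  1.22619476e+00, -1.93445760e+01,
        1.09903034e-02,  1.06361933e-02,  1.93585606e-05]), 'ee_pos': array([ 277.70389522, -587.03244571,  241.38852171]), 'eef_rot': array([-1.79892244e+02,  2.14540427e-03,  2.53124519e+01]), 'wrist_force': array([-0.68613563, -0.27275661,  0.34635571]), 'torque': array([ 0.02424127, -0.01841828,  0.01496258]), 'gripper_force': 0.0, 'width': 0.9995696391932454}
side [[455.9, 0.0, 257.4], [0.0, 455.9, 197.6], [0.0, 0.0, 1.0]] [[-0.973, -0.123, 0.194, 280.468], [-0.23, 0.518, -0.824, 921.558], [0.001, -0.846, -0.532, 660.474], [0.0, 0.0, 0.0, 1.0]]
top [[463.2, 0.0, 260.0], [0.0, 463.2, 199.9], [0.0, 0.0, 1.0]] [[-0.027, -0.983, 0.183, 302.719], [-0.999, 0.031, 0.02, 11.969], [-0.025, -0.182, -0.983, 1248.185], [0.0, 0.0, 0.0, 1.0]]
```

View pics/side0.png

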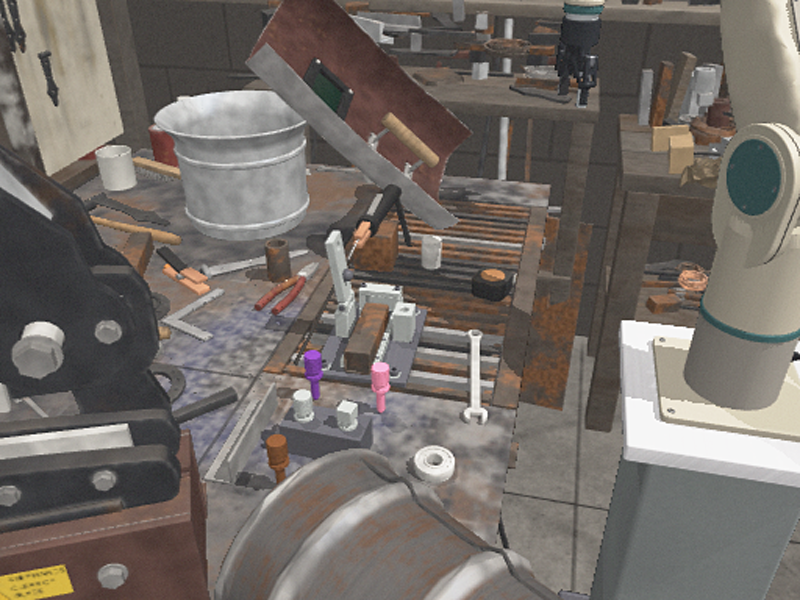

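View pics/top0.png

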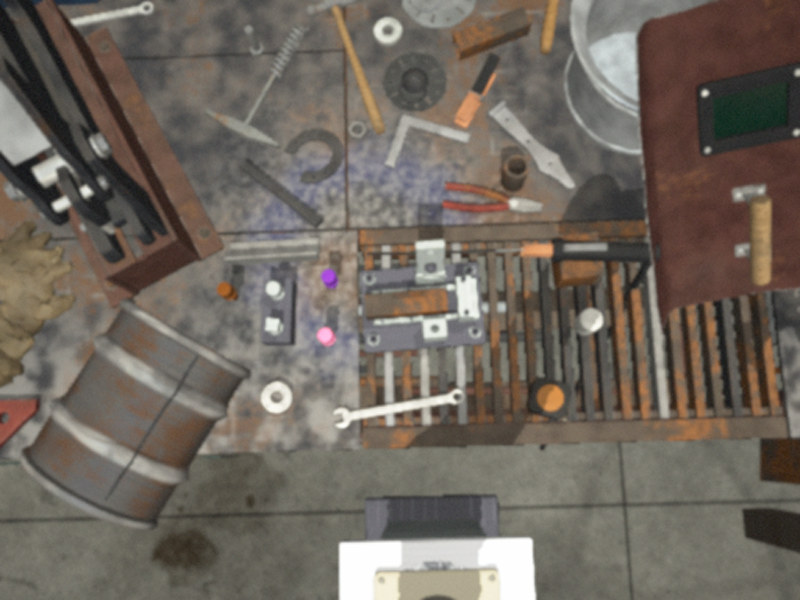

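The side view shows the jig at about (375,330). The lid stands up at (340,270), and the pin block at (325,425) holds the round-knob pin at (302,403) and the square one at (347,415). The top view shows the jig at (422,305), the round pin at (275,288) and the square pin at (272,325). I'll enlarge both.

```bash
python3 - <<'E'
import cv2,numpy as np,pickle
def crop(n,x0,y0,w,h,k):
    c=pickle.load(open(n+"0.pkl","rb"))["frame"][y0:y0+h,x0:x0+w,::-1]
    im=cv2.resize(c,None,fx=k,fy=k,interpolation=cv2.INTER_CUBIC)
    for i in range(0,w,10): cv2.putText(im,str(x0+i),(i*k,8),0,.3,(0,255,255)); cv2.line(im,(i*k,10),(i*k,16),(0,255,255))
    for i in range(0,h,10): cv2.putText(im,str(y0+i),(0,i*k+4),0,.3,(0,255,255)); cv2.line(im,(20,i*k),(26,i*k),(0,255,255))
    cv2.imwrite(f"pics/{n}_c.png",im); print(im.shape)
crop("top",160,145,155,85,5)
crop("side",170,140,120,150,4)
E
```

```text
(425, 775, 3)
(600, 480, 3)
```

View pics/top_c.png

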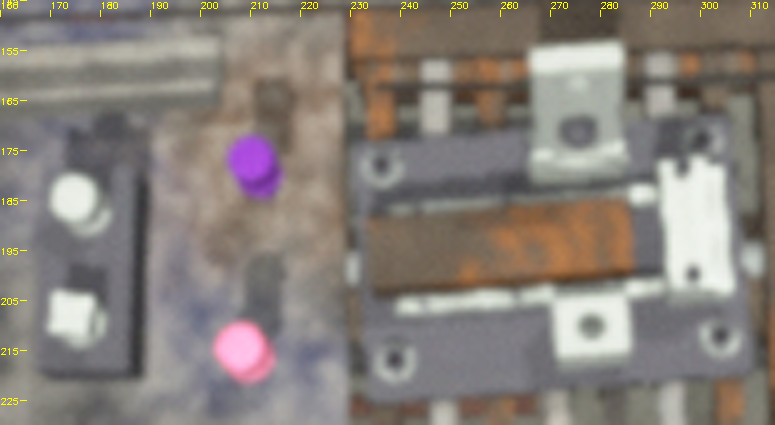

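View pics/side_c.png

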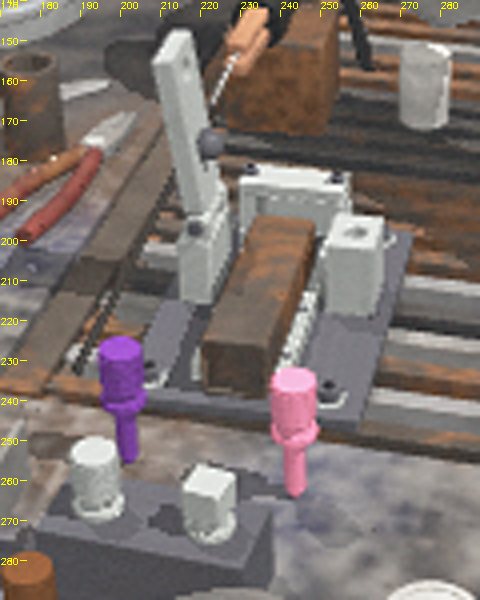

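The crops show: bore hole at top (278,210) and side (260,198). Round knob top is at top (174.6,184) and side (193.4,251). The square head is at top (174,207) and side (222,259). The lid stands open.

```bash
cat > h.py <<'E'
import numpy as np,pickle,cv2
from scipy.optimize import least_squares
C={n:pickle.load(open(n+"0.pkl","rb")) for n in("side","top")}
def ray(n,u,v):
    c=C[n];T=c["world_from_camera"];d=T[:3,:3]@np.linalg.inv(c["K"])@[u,v,1];return T[:3,3],d
def proj(n,P):
    c=C[n];T=c["world_from_camera"];p=(np.atleast_2d(P)-T[:3,3])@T[:3,:3];q=p@c["K"].T;return q[:,:2]/q[:,2:]
def atz(n,u,v,z):
    o,d=ray(n,u,v);return o+d*(z-o[2])/d[2]
def tri(a,b):
    (o,d),(p,e)=ray("top",*a),ray("side",*b)
    s,t=np.linalg.lstsq(np.c_[d,-e],p-o,rcond=None)[0]
    return (o+s*d+p+t*e)/2,np.linalg.norm(o+s*d-p-t*e)
def cloud(n):
    c=C[n];z=c["range_z"];v,u=np.mgrid[:384,:512]
    P=np.stack([u,v,np.ones_like(u)],-1)@np.linalg.inv(c["K"]).T*z[...,None]
    T=c["world_from_camera"];return P@T[:3,:3].T+T[:3,3]
E
python3 - <<'E'
from h import *
np.set_printoptions(precision=1,suppress=True)
for k,a,b in [("bore",(277.8,209.6),(260.1,197.6)),("knob",(174.6,184.2),(193.4,251.1)),("sq",(174,207),(222.1,259.1)),("corner",(232.8,224.6),(259.1,247.1)),("lidtip",(276,154.5),(213.5,147.8))]:
    p,e=tri(a,b);print(k,p,e,C["top"]["range_z"][round(a[1]),round(a[0])])
obs=[("top",(277.8,209.6),(-50,-18,60)),("side",(260.1,197.6),(-50,-18,60)),("top",(232.8,224.6),(-72.5,105,10)),("top",(310,219.6),(-72.5,-105,10)),("top",(230.6,174.6),(72.5,105,10)),("top",(306.6,168),(72.5,-105,10)),("side",(259.1,247.1),(-72.5,105,10)),("side",(272.6,197.6),(-72.5,-105,10))]
def W(q,m):
    c,s=np.cos(q[2]),np.sin(q[2]);return np.array([q[0]+c*m[0]-s*m[1],q[1]+s*m[0]+c*m[1],m[2]])
f=lambda q:np.concatenate([proj(n,W(q,m))[0]-uv for n,uv,m in obs])
for sel in ("top","side",""):
    o2=[o for o in obs if sel in o[0]]
    g=lambda q:np.concatenate([proj(n,W(q,m))[0]-uv for n,uv,m in o2])
    r=least_squares(g,[550,-40,0.1]);print(sel,r.x[:2],np.round(r.x[2],4),r.fun.reshape(-1,2).tolist() if not sel else '', "bore",W(r.x,(-50,-18,60)))
q=r.x
# depth clouds: tops in jig frame
for n in("top","side"):
    P=cloud(n).reshape(-1,3);P=P[np.isfinite(P).all(1)]
    c,s=np.cos(q[2]),np.sin(q[2]);d=P[:,:2]-q[:2];J=np.c_[d[:,0]*c+d[:,1]*s,-d[:,0]*s+d[:,1]*c,P[:,2]]
    def box(x,y,z): return J[(abs(J[:,0]-(x[0]+x[1])/2)<(x[1]-x[0])/2)&(abs(J[:,1]-(y[0]+y[1])/2)<(y[1]-y[0])/2)&(abs(J[:,2]-(z[0]+z[1])/2)<(z[1]-z[0])/2)]
    t=box((-14,14),(-50,160),(46,56));print(n,"tube y",np.percentile(t[:,1],[0,1,99,100]),"x",t[:,0].mean(),"z",np.median(t[:,2]))
    t=box((-75,-30),(-45,10),(56,66));print("lug",t.min(0),t.max(0),np.median(t[:,2]))
    t=box((-30,100),(-38,2),(80,220));
    print("lid fit n",len(t),t.min(0),t.max(0),"angle",np.median(np.arctan2(t[:,2]-66,45-t[:,0])[t[:,2]>110]))
E
```

```text
bore [494.5  -9.9  59.6] 3.2830214210049546 1245.758
knob [567.8 255.2  84.2] 1.8007620794031245 1194.9464
sq [508.4 257.6  77.2] 0.019859548231885092 1191.2777
corner [467.4 112.5   3.2] 1.177067789796612 1794.6227
lidtip [607.6  -7.8 184.2] 2.1599702653045667 1108.1509
top [542.2   9.7] 0.0386  bore [492.9 -10.2  60. ]
side [542.9  16. ] 0.0528  bore [493.9  -4.6  60. ]
 [542.7  10.8] 0.0392 [[-0.17608981718495897, 1.0241020946699564], [-0.29140418093197695, -0.03904850179907271], [-0.32012368391949053, 0.3498438240482358], [0.27396023359989385, -0.021199021014524533], [-1.0237699169531709, -1.8216682095754209], [-0.8586865615425836, -0.5885369809171834], [0.2413849578576901, -2.198008204830245], [1.4408789493493828, -0.34458946854243777]] bore [493.5  -9.1  60. ]
top tube y [-44.6 -43.6  93.6  94.4] x -0.21996973738683465 z 50.8307975394946
lug [-61.9 -39.2  56. ] [-30.8  -1.2  65.6] 60.69560107141638
lid fit n 331 [ 33.8 -38.   80.5] [ 70.9   2.  184.4] angle 1.684246467594532
side tube y [-42.5 -40.3  98.4 100.7] x 0.0092787894436836 z 50.61839012712403
lug [-62.  -37.6  56.1] [-31.2   4.5  63. ] 60.04859738430639
lid fit n 263 [ 35.4 -37.8  80.6] [ 70.8   1.9 180. ] angle 1.6842335347774768
```

```bash
python3 - <<'E'
from h import *
P=np.r_[cloud("top").reshape(-1,3),cloud("side").reshape(-1,3)]
P=P[np.isfinite(P).all(1)&(P[:,2]>-30)&(P[:,2]<900)]
print("max height cm; cols y from 500 to -650; rows x from 800 to 250, 50mm")
for x in range(800,240,-50):
    print(x,*["%3d"%(max([0,*(P[(abs(P[:,0]-x)<25)&(abs(P[:,1]-y)<25),2])])/10) for y in range(500,-660,-50)])
# block pins by depth
for n in("top","side"):
    Q=cloud(n).reshape(-1,3)
    for nm,x,y in(("knob",567,255),("sq",508,257)):
        t=Q[(abs(Q[:,0]-x)<28)&(abs(Q[:,1]-y)<28)&(Q[:,2]>62)]
        tt=t[t[:,2]>t[:,2].max()-6]
        print(n,nm,len(t),t.min(0).round(1),t.max(0).round(1),"top mean",tt.mean(0).round(1))
    t=Q[(abs(Q[:,0]-540)<80)&(abs(Q[:,1]-256)<45)&(abs(Q[:,2]-46)<5)]
    print("block",t.min(0).round(1),t.max(0).round(1),cv2.minAreaRect(t[:,:2].astype(np.float32)))
E
```

```text
max height cm; cols y from 500 to -650; rows x from 800 to 250, 50mm
800  21  14   1   2   2   2   1   1   0   0   0   0   0   7   7  39  39  31  30  31  32  34  41   0
750  50  50   1   0   1   2   2   0   0   0   0   2   2   7   7   1  36  26  26  26  28  28  40  33
700  49  49  34   1   1   1   2   0   0   0   1   1   1   1   1   0  30  23  21  22  21  22  34  33
650  46  43  34   4   4   4   4   0   2   4   5   7   7   0  11  10  24  22  14  14  22  16  17  29
600  37  36   0   8   5   8   8   8   2   7  18  17   8  11  12  13  13  19  10   8  20  16  12  24
550  11  12   0   8   5   8   0   7   5   5   5   7   6   0   7   8   7  14   9   4  15  14   7  19
500  11  13  13  11   5   8   8   8   5   5   6   7   6   0   0   6   6   9   7   0   0   0   0   0
450  13  13  12  12   6   0   0   0   1   1   1   1   0   0   0   0   0   0   4   0   0   0   0   0
400  12  13  12   9   2   2   0   0   0   1   1   1   0   3   4   4   0   0   0   0   0   0   0   0
350  13  12  10   8   1   2   0   1   1   1   1   0   0   3   4   3   0   0   0   0   0   0   0   0
300  13  12   8   0   0   0   0   0   0   0   0   0   0   0   0   0   0   0   0   0   0  44  43  34
250  12   9   6   0   0   0   0   0   0   0   0   0   0   0   0   0   0   0   0   0  34  44  43   0
top knob 81 [556.2 242.4  63.3] [579.6 265.3  89.2] top mean [567.4 253.5  85.6]
top sq 79 [497.3 245.2  63.5] [520.  269.2  82.7] top mean [508.1 256.9  78.9]
block [483.2 228.9  41.3] [593.6 283.1  50.9] ((538.4164428710938, 255.50347900390625), (51.981021881103516, 109.71769714355469), 88.14810943603516)
side knob 171 [556.  246.9  62. ] [580.2 271.4  86.4] top mean [568.2 260.1  83.3]
side sq 151 [497.  249.8  62.1] [520.4 273.8  79.9] top mean [507.9 261.8  77.4]
block [482.9 231.8  41. ] [594.1 288.   50.9] ((538.60693359375, 259.4401550292969), (53.56500244140625, 110.99449920654297), 86.98921203613281)
```

```bash
python3 - <<'E'
from h import *
print("purple",tri((210.3,176.3),(200,226.2)),"pink",tri((207.5,212.8),(243.2,233.2)))
from rig import ctrl
s=ctrl.get_state();p=s["ee_pos"];print(p,s["eef_rot"])
E
```

```text
purple (array([586.96318003, 163.25639363,  77.92846646]), np.float64(1.192206822213777)) pink (array([489.06980305, 170.42246928,  81.32908635]), np.float64(1.7281951605931034))
[ 277.70751131 -587.08169264  241.48887193] [-1.79901202e+02 -6.03968513e-04  2.53092610e+01]
```

```bash
python3 -m creep '{"commands":[[0,[0,0,0],0.18],[0,[0,0,0],0.18],[0,[0,0,0],0.042],[0,[0.0,-0.06,0],0],[0,[0.0,-0.06,0],0],[0,[0.0,-0.06,0],0]]}' 40
```

```text
clock: 0.85
ee_pos: [270.7, -405.7, 242.1]
eef_rot: [-180.0, -0.0, 2.4]
wrist_force: [0.5, 0.3, 0.4]
width: -0.001
gripper_force: 0.0
```

```bash
python3 -m creep '{"commands":[[0,[0.055,-0.02,0],0],[0,[0.055,-0.03,0],0],[0,[0.04,-0.045,0],0],[0,[0.02,-0.058,0],0],[0,[0.02,-0.058,0],0],[0,[0.02,-0.058,0],0],[0,[0.02,-0.058,0],0],[0,[0.02,-0.058,0],0]]}'; python3 -m creep '{"commands":[[0,[0.02,-0.058,0],0],[0,[0.02,-0.058,0],0],[0,[0.01,-0.05,0],0],[0,[0,0,0],0]]}'
```

```text
clock: 1.85
ee_pos: [505.6, -11.3, 242.4]
eef_rot: [180.0, -0.0, 2.4]
wrist_force: [1.4, -0.9, -0.2]
width: -0.0
gripper_force: 0.0
clock: 2.35
ee_pos: [548.2, 160.8, 241.8]
eef_rot: [-179.8, 0.0, 2.9]
wrist_force: [0.2, -0.6, 0.2]
width: 0.005
gripper_force: 0.0
```

```bash
python3 -m creep '{"commands":[[0,[-0.011,0.0,0.05],-0.008],[0,[0,0.0,0.06],0],[0,[0,0.0,0.06],0],[0,[0,0.0,0.028],0],[0,[0,0.015,0],0],[0,[0,0.01,0],0],[0,[0,0,0],0]]}'
```

```text
clock: 3.22
ee_pos: [540.1, 127.2, 46.1]
eef_rot: [180.0, -0.2, 2.6]
wrist_force: [0.0, 0.5, 0.6]
width: 0.002
gripper_force: 0.0
```

```bash
python3 -m creep '{"commands":[[0,[0,0.01,0.002],0],[0,[0,0.01,0],0],[0,[0,0.01,0],0],[0,[0,0.006,0],0],[0,[0,0.004,0],0],[0,[0,0,0],0]]}'; python3 - <<'E'
from rig import ctrl, optics
import cv2,numpy as np,pickle
c=optics.camera("side");pickle.dump(c,open("side1.pkl","wb"))
print(ctrl.get_state()["wrist_force"])
cv2.imwrite("pics/s1.png",cv2.resize(c["frame"][140:290,170:290,::-1],None,fx=4,fy=4,interpolation=cv2.INTER_CUBIC))
E
```

```text
clock: 3.98
ee_pos: [541.0, 89.3, 42.6]
eef_rot: [-180.0, -0.0, 2.7]
wrist_force: [-0.6, 3.8, 2.3]
width: -0.001
gripper_force: 1.7
[0.30851499 2.51404759 2.41321376]
```

View pics/s1.png

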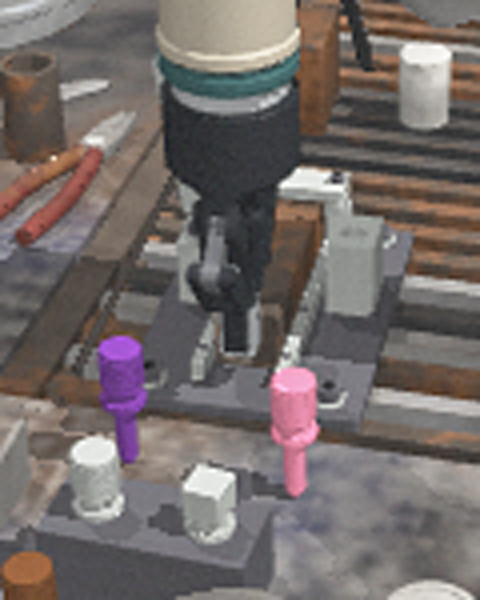

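The fingers at about (238,330) push the tube's end and the tube is sliding in. I'll carry on until the force rises.

```bash
python3 -m creep '{"commands":[[0,[0,0.004,0],0],[0,[0,0.004,0],0],[0,[0,0.003,0],0],[0,[0,0,0],0]]}';python3 -m creep '{"commands":[[0,[0,0.003,0],0],[0,[0,0.003,0],0],[0,[0,0,0],0]]}'
```

```text
clock: 4.53
ee_pos: [541.1, 78.6, 42.3]
eef_rot: [-180.0, 0.0, 2.8]
wrist_force: [-0.6, 3.9, 4.2]
width: 0.0
gripper_force: 2.4
clock: 4.9
ee_pos: [541.6, 78.2, 42.4]
eef_rot: [-179.6, -0.1, 3.0]
wrist_force: [-0.4, 16.0, 3.3]
width: 0.003
gripper_force: 7.7
```

```bash
python3 -m creep '{"commands":[[0,[0,0.003,0],0],[0,[0,0,0],0]]}';python3 -m creep '{"commands":[[0,[0,-0.02,0],0],[0,[0,-0.03,-0.02],0],[0,[0,0,-0.06],0],[0,[0,0,-0.06],0],[0,[0,0.0,-0.06],0],[0,[0,0,0],0]]}'; python3 - <<'E'
from h import *
from rig import optics
for n in("side","top"):
    C[n]=optics.camera(n);pickle.dump(C[n],open(n+"2.pkl","wb"))
    P=cloud(n).reshape(-1,3);q=[542.7,10.8,.0392]
    c,s=np.cos(q[2]),np.sin(q[2]);d=P[:,:2]-q[:2];J=np.c_[d[:,0]*c+d[:,1]*s,-d[:,0]*s+d[:,1]*c,P[:,2]]
    t=J[(abs(J[:,0])<14)&(J[:,1]>-50)&(J[:,1]<110)&(abs(J[:,2]-51)<5)];print(n,np.percentile(t[:,1],[0,1,99,100]))
E
```

```text
clock: 5.15
ee_pos: [541.6, 78.1, 42.4]
eef_rot: [-179.5, -0.1, 3.1]
wrist_force: [0.1, 20.7, 2.9]
width: 0.003
gripper_force: 10.4
clock: 5.9
ee_pos: [541.8, 117.9, 246.5]
eef_rot: [180.0, -0.5, 2.6]
wrist_force: [-0.5, 0.6, -1.0]
width: -0.002
gripper_force: 0.0
side [-47.78267037 -46.94403511  55.92197313  57.89857855]
top [-49.82826714 -48.80596205  51.79848593  53.47570002]
```

```bash
python3 -m creep '{"commands":[[0,[0.045,0.042,0],0.006],[0,[0.046,0.042,0],0],[0,[0,0.041,0],0],[0,[0,0,0.05],0],[0,[0,0,0.046],0],[0,[0,0,0],0]]}'
```

```text
clock: 6.75
ee_pos: [630.7, -2.4, 140.4]
eef_rot: [180.0, 0.8, 2.4]
wrist_force: [-0.5, -0.1, 0.9]
width: 0.002
gripper_force: 0.0
```

```bash
python3 -m creep '{"commands":[[0,[0,0,-0.018],0],[0,[-0.016,0,-0.008],0],[0,[-0.008,0,0],0],[0,[-0.008,0,0],0],[0,[-0.013,0,0.002],0],[0,[-0.013,0,0.002],0],[0,[0,0,0],0]]}'
```

```text
clock: 7.62
ee_pos: [576.5, -4.0, 168.5]
eef_rot: [-180.0, 0.1, 2.4]
wrist_force: [0.2, 1.2, -0.0]
width: -0.003
gripper_force: 0.0
```

```bash
cat > lid.py <<'E'
from h import *
from rig import optics,ctrl
n="side";C[n]=optics.camera(n)
P=cloud(n).reshape(-1,3);q=[542.7,10.8,.0392]
c,s=np.cos(q[2]),np.sin(q[2]);d=P[:,:2]-q[:2];J=np.c_[d[:,0]*c+d[:,1]*s,-d[:,0]*s+d[:,1]*c,P[:,2]]
# +y edge face of lid
t=J[(abs(J[:,1]-6)<6)&(J[:,2]>75)&(J[:,0]>-80)&(J[:,0]<90)]
a=np.arctan2(t[:,2]-66,45-t[:,0]);r=np.hypot(t[:,2]-66,45-t[:,0])
k=(r>40)&(r<116);print(k.sum(),np.percentile(a[k],[5,25,50,75,95]).round(2))
cv2.imwrite("pics/lid_%d.png"%(ctrl.get_state()["clock"]*100),cv2.resize(C[n]["frame"][120:290,150:300,::-1],None,fx=3.5,fy=3.5,interpolation=cv2.INTER_CUBIC))
print(ctrl.get_state()["ee_pos"])
E
python3 lid.py; ls pics
```

```text
145 [1.22 1.25 1.29 1.33 1.42]
[577.08706888  -3.92403881 168.44539306]
lid_767.png
s1.png
side0.png
side_c.png
top0.png
top_c.png
```

```bash
python3 -m creep '{"commands":[[0,[-0.012,0,0.007],0],[0,[-0.012,0,0.007],0],[0,[-0.01,0,0.009],0],[0,[-0.01,0,0.009],0],[0,[-0.006,0,0.012],0],[0,[-0.006,0,0.012],0],[0,[0,0,0],0]]}';python3 lid.py
```

```text
clock: 8.55
ee_pos: [520.1, -6.3, 111.0]
eef_rot: [-180.0, 0.2, 2.4]
wrist_force: [0.4, -0.5, -0.8]
width: 0.001
gripper_force: 0.0
159 [0.28 0.32 0.37 0.42 0.74]
[521.01373271  -6.32768351 111.57321512]
```

```bash
python3 -m creep '{"commands":[[0,[-0.006,0,0.008],0],[0,[-0.004,0,0.008],0],[0,[0,0,0.006],0],[0,[0,0,0],0],[0,[0,0,0],0]]}';python3 lid.py
```

```text
clock: 9.22
ee_pos: [511.8, -6.7, 90.3]
eef_rot: [180.0, -0.0, 2.4]
wrist_force: [0.8, -0.3, 0.8]
width: 0.0
gripper_force: 0.0
87 [0.11 0.14 0.18 0.51 1.  ]
[511.91111375  -6.69103413  90.4010055 ]
```

```bash
python3 -m creep '{"commands":[[0,[0,0,0.004],0],[0,[0,0,0.003],0],[0,[0,0,0],0],[0,[0,0,0],0]]}';python3 lid.py
```

```text
clock: 9.78
ee_pos: [511.6, -6.7, 83.5]
eef_rot: [-180.0, 0.0, 2.4]
wrist_force: [0.2, 1.1, 4.9]
width: -0.0
gripper_force: 2.5
39 [0.29 0.55 0.68 0.95 1.01]
[511.65801327  -6.73815745  83.53313208]
```

```bash
python3 -m creep '{"commands":[[0,[0,0,-0.04],0],[0,[0,0,-0.05],0],[0,[0.013,-0.052,-0.01],0],[0.0854,[0.013,-0.052,0],0],[0.0854,[0.013,-0.052,0],0],[0.0854,[0.014,-0.052,0],0],[0.0854,[0.014,-0.052,0],0],[0.0854,[0,0,0],0]]}';python3 -m creep '{"commands":[[0.0854,[0,0,0.03],0],[0.0854,[0,0,0],0],[0.0854,[0,0,0],0]]}'; python3 lid.py; python3 - <<'E'
from h import *
from rig import ctrl,optics
for n in("side","top"):
    C[n]=optics.camera(n);pickle.dump(C[n],open(n+"3.pkl","wb"))
T=C["top"]["frame"][150:250,120:260,::-1];S=C["side"]["frame"][190:290,160:260,::-1]
cv2.imwrite("pics/g3.png",np.hstack([cv2.resize(T,(448,320),interpolation=2),cv2.resize(S,(320,320),interpolation=2)]))
print(ctrl.get_state()["ee_pos"])
E
```

```text
clock: 10.82
ee_pos: [567.1, 262.5, 182.5]
eef_rot: [-179.8, -0.0, 2.9]
wrist_force: [0.5, -1.1, -0.7]
width: 1.0
gripper_force: 0.0
clock: 11.2
ee_pos: [568.1, 255.1, 153.8]
eef_rot: [180.0, -0.0, 2.3]
wrist_force: [1.3, 0.1, 0.5]
width: 1.002
gripper_force: 0.0
40 [0.11 0.13 0.14 0.18 0.22]
[568.45033157 255.41658228 154.21633486]
[568.48557522 255.73417039 154.42398345]
```

View pics/g3.png

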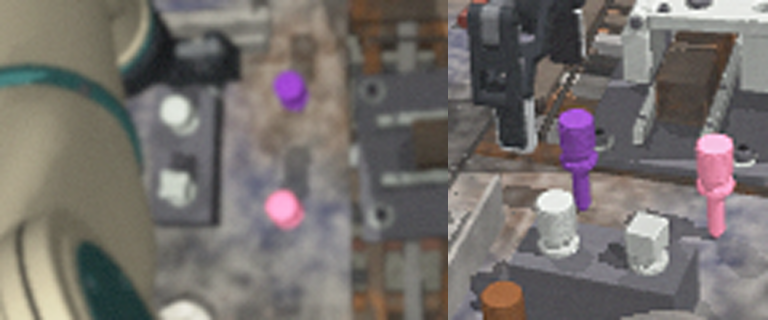

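The top part shows both pins undisturbed at (178,112) and (177,187). The gripper hides further left, shifted by perspective. The side part shows one finger at (515,140). I'll check it by projection.

```bash
python3 - <<'E'
from h import *
C["side"]=pickle.load(open("side3.pkl","rb"))
for z in(143,156,170): print(proj("side",[568,213,z]),proj("side",[568,199,z]),proj("side",[568,298,z]))
P=cloud("side");t=P.reshape(-1,3);t=t[(abs(t[:,0]-568)<30)&(t[:,2]>130)&(t[:,2]<190)&(abs(t[:,1]-255)<70)]
print(len(t),t.min(0),t.max(0))
for y in range(190,330,10):
    k=t[abs(t[:,1]-y)<5]
    if len(k):print(y,len(k),k.min(0).round(),k.max(0).round())
E
```

```text
[[198.84646912 215.308012  ]] [[201.15741898 211.51922699]] [[183.4614329  240.53166389]]
[[198.40586099 209.91942478]] [[200.73972788 206.16970912]] [[182.85696143 234.90112038]]
[[197.92378717 204.02371695]] [[200.28281859 200.31791   ]] [[182.19472721 228.73252722]]
310 [556.44407173 205.97187812 157.00732335] [582.23950724 315.94401019 189.90039997]
210 118 [560. 206. 157.] [582. 215. 190.]
220 30 [563. 215. 159.] [582. 219. 189.]
300 22 [556. 299. 157.] [578. 305. 189.]
310 138 [557. 305. 157.] [579. 315. 190.]
320 2 [571. 315. 174.] [573. 316. 188.]
```

```bash
python3 -m creep '{"commands":[[0.0854,[0,-0.001,0.045],0],[0.0854,[0,0,0.042],0],[0.0854,[0,0,0],0],[0.0854,[0,0,0],0]]}'; python3 -m creep '{"commands":[[0.015,[0,0,0],0],[0.015,[0,0,0],0],[0.015,[0,0,0],0],[0.015,[0,0,0],0],[0.015,[0,0,0],0],[0.015,[0,0,0],0]]}' 60
```

```text
clock: 11.85
ee_pos: [569.0, 257.2, 68.0]
eef_rot: [-179.9, -0.1, 2.4]
wrist_force: [-0.4, 0.1, -0.1]
width: 0.997
gripper_force: 0.0
clock: 12.6
ee_pos: [568.0, 257.0, 67.1]
eef_rot: [-180.0, -0.0, 2.4]
wrist_force: [-1.3, -0.4, 5.6]
width: 0.264
gripper_force: 58.5
```

```bash
python3 -m creep '{"commands":[[0.015,[0,0,-0.02],0],[0.015,[0,0,-0.04],0],[0.015,[0,0,-0.05],0],[0.015,[0,0,-0.01],0],[0.015,[0,0,0],0]]}'; python3 -m creep '{"commands":[[0.015,[-0.02,0.05,0],0],[0.015,[-0.015,0.055,0],0],[0.015,[-0.015,0.055,0],0],[0.015,[-0.013,0.05,0],0],[0.015,[-0.013,0.04,0],0],[0.015,[-0.005,0.01,0],0],[0.015,[0,0,0],0],[0.015,[0,0,0],0]]}'; python3 lid.py;  python3 - <<'E'
from h import *
from rig import ctrl,optics
for n in("side","top"):
    C[n]=optics.camera(n);pickle.dump(C[n],open(n+"4.pkl","wb"))
S=C["side"]["frame"][120:240,190:310,::-1]
cv2.imwrite("pics/g4.png",cv2.resize(S,(600,600),interpolation=2))
print(ctrl.get_state()["ee_pos"])
E
```

```text
clock: 13.22
ee_pos: [567.7, 257.0, 187.3]
eef_rot: [-180.0, -0.1, 2.4]
wrist_force: [-0.0, 0.3, -1.4]
width: 0.264
gripper_force: 59.0
clock: 14.22
ee_pos: [497.9, -4.5, 185.9]
eef_rot: [-179.9, 0.0, 2.5]
wrist_force: [-0.7, -0.2, -1.7]
width: 0.257
gripper_force: 59.2
43 [0.1  0.11 0.13 0.15 0.2 ]
[497.98536979  -4.42137265 185.97474496]
[497.91080022  -4.80666407 186.12121132]
```

View pics/g4.png

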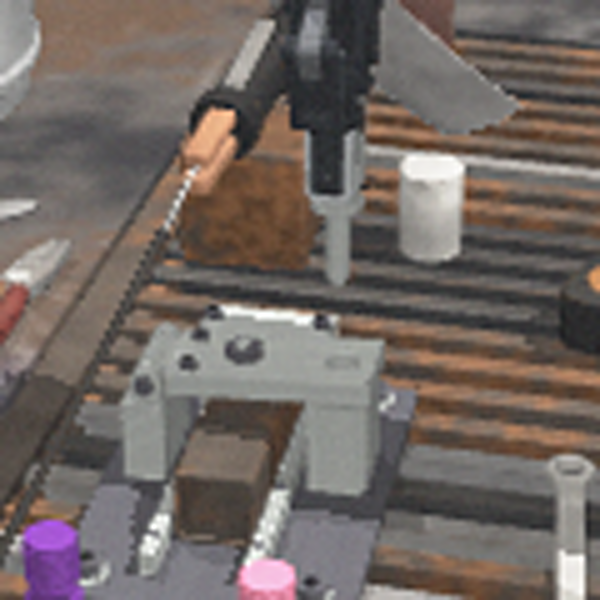

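The side crop shows the lid nearly shut with its hole at (343,362), and the pin upright in the grip with its tip at (338,284) and its collar at (334,205).

```bash
python3 - <<'E'
from h import *
np.set_printoptions(precision=1,suppress=True)
print("bore side",atz("side",260.1,197.6,60),"top",atz("top",277.8,209.6,60))
print("knob side",atz("side",193.4,251.1,83),"top",atz("top",174.6,184.2,83),"true ~(568,257)")
print("tip side",atz("side",257.2,176.0,123.5), "true (497.9,-4.6)")
for a in(.06,.1,.13): print("hole side",atz("side",258.2,192,66+95*np.sin(a)+6*np.cos(a)))
C["side"]=pickle.load(open("side4.pkl","rb"))
Q=cloud("side").reshape(-1,3)
t=Q[(abs(Q[:,0]-498)<18)&(abs(Q[:,1]+5)<20)&(Q[:,2]>118)&(Q[:,2]<172)]
for z in range(122,172,4):
    k=t[abs(t[:,2]-z)<2]
    if len(k): print(z,len(k),k.min(0)[:2],k.max(0)[:2])
C["top"]=pickle.load(open("top4.pkl","rb"))
# lid outer face plane, hole region from top & side
for n in("side","top"):
    Q=cloud(n).reshape(-1,3);q=[542.7,10.8,.0392]
    c,s=np.cos(q[2]),np.sin(q[2]);d=Q[:,:2]-q[:2];J=np.c_[d[:,0]*c+d[:,1]*s,-d[:,0]*s+d[:,1]*c,Q[:,2]]
    k=J[(J[:,0]>-66)&(J[:,0]<-12)&(abs(J[:,1]+18)<20)&(J[:,2]>70)&(J[:,2]<95)]
    if len(k)>10: print(n,len(k),np.polyfit(k[:,0],k[:,2],1),"z at x=-50",np.polyval(np.polyfit(k[:,0],k[:,2],1),-50))
E
```

```text
bore side [492.7  -9.1  60. ] top [496.1  -9.7  60. ]
knob side [569.4 253.7  83. ] top [567.2 255.2  83. ] true ~(568,257)
tip side [498.8  -3.6 123.5] true (497.9,-4.6)
hole side [496.8  -5.7  77.7]
hole side [495.4   0.3  81.5]
hole side [494.3   4.8  84.3]
126 3 [496.2  -1.4] [501.3   1.9]
130 7 [493.4  -4.3] [503.7   4.8]
134 7 [493.3  -0.8] [503.5   5. ]
138 7 [493.6  -3.5] [504.2   4.3]
142 9 [493.5  -2.8] [502.8   4. ]
146 5 [495.5   0.2] [503.3   3.3]
150 6 [493.4  -0.9] [503.5   3.3]
154 11 [492.4   0.3] [503.    6.2]
158 7 [493.8  -2.3] [502.1   6.2]
162 5 [495.    1.8] [502.3   4.6]
166 9 [486.6  -0.4] [509.5   7.8]
170 21 [486.9 -11.8] [509.6  13.2]
side 186 [-0.  75.7] z at x=-50 76.41881292668845
```

```bash
python3 - <<'E'
import cv2,numpy as np,pickle
L=lambda f:pickle.load(open(f,"rb"))["frame"][:,:,::-1]
def cr(f,u0,v0,w=26,h=26,k=15):
    im=cv2.resize(L(f)[v0:v0+h,u0:u0+w],None,fx=k,fy=k,interpolation=cv2.INTER_CUBIC)
    for i in range(0,w,5):
        cv2.line(im,(int((i+.5)*k),0),(int((i+.5)*k),6),(0,0,255),2);cv2.putText(im,str(u0+i),(int(i*k),18),0,.35,(0,0,255))
        cv2.line(im,(0,int((i+.5)*k)),(6,int((i+.5)*k)),(0,0,255),2);cv2.putText(im,str(v0+i),(8,int((i+.5)*k+4)),0,.35,(0,0,255))
    return im
a=np.hstack([cr("side0.pkl",248,188,k=10),cr("side4.pkl",245,180,k=10),cr("top0.pkl",265,197,k=10)])
cv2.imwrite("pics/z5.png",a);print(a.shape)
E
```

```text
(260, 780, 3)
```

View pics/z5.png

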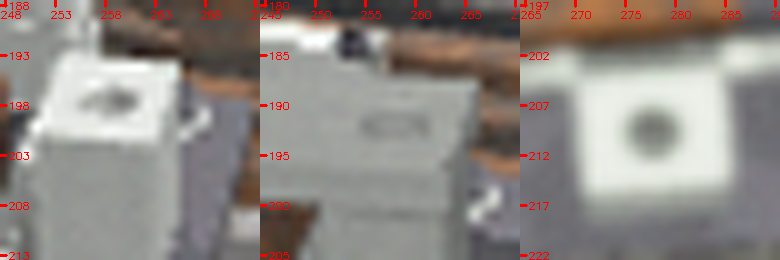

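The crops give the bore at side (258.5,197.5) and top (278.0,209.7), and the lid hole at side (258.2,192.0).

```bash
python3 - <<'E'
from h import *
np.set_printoptions(precision=2,suppress=True)
print("bore side",atz("side",258.5,197.5,60),"top",atz("top",278,209.7,60),tri((278,209.7),(258.5,197.5)))
print("tip side",atz("side",257.2,176.0,123.5))
C["side"]=pickle.load(open("side4.pkl","rb"))
Q=cloud("side").reshape(-1,3);q=[542.7,10.8,.0392]
c,s=np.cos(q[2]),np.sin(q[2]);d=Q[:,:2]-q[:2];J=np.c_[d[:,0]*c+d[:,1]*s,-d[:,0]*s+d[:,1]*c,Q[:,2]]
k=J[(J[:,0]>-66)&(J[:,0]<-20)&(abs(J[:,1]+16)<17)&(J[:,2]>70)&(J[:,2]<95)]
p,r,_,_=np.linalg.lstsq(np.c_[k[:,:2],np.ones(len(k))],k[:,2],rcond=None);print(len(k),p,p@[-50,-18,1])
for a in(.05,.07,.09): print(a,"hole side",atz("side",258.2,192,66+95*np.sin(a)+6*np.cos(a)))
E
```

```text
bore side [496.67  -8.63  60.  ] top [495.86 -10.16  60.  ] (array([496.52, -10.12,  59.  ]), np.float64(0.9925740371874433))
tip side [498.84  -3.63 123.5 ]
131 [-0.01  0.02 76.11] 76.40742218622259
0.05 hole side [497.13  -7.2   76.74]
0.07 hole side [496.43  -4.2   78.63]
0.09 hole side [495.73  -1.2   80.51]
```

```bash
python3 -m creep '{"commands":[[0.015,[-0.0023,0.0042,0],0],[0.015,[0,0,0.02],0],[0.015,[0,0,0.018],0],[0.015,[0,0,0],0],[0.015,[0,0,0],0]]}'; python3 -m creep '{"commands":[[0.015,[0,0,0.004],0],[0.015,[0,0,0.004],0],[0.015,[0,0,0.004],0],[0.015,[0,0,0],0]]}'
```

```text
clock: 15.0
ee_pos: [495.9, -10.6, 148.8]
eef_rot: [180.0, -0.0, 2.4]
wrist_force: [-0.1, -1.3, -0.6]
width: 0.262
gripper_force: 59.2
clock: 15.5
ee_pos: [495.3, -10.6, 136.0]
eef_rot: [-180.0, 0.0, 2.4]
wrist_force: [0.3, 0.1, -0.7]
width: 0.261
gripper_force: 59.2
```

```bash
python3 -m creep '{"commands":[[0.015,[0,-0.001,0.003],0],[0.015,[0,0,0.004],0],[0.015,[0,0,0.003],0],[0.015,[0,0,0],0]]}'; python3 -m creep '{"commands":[[0.015,[0,0,0.004],0],[0.015,[0,0,0.003],0],[0.015,[0,0,0],0]]}'
```

```text
clock: 16.0
ee_pos: [495.3, -9.6, 126.0]
eef_rot: [180.0, 0.0, 2.4]
wrist_force: [0.1, -0.0, -1.3]
width: 0.26
gripper_force: 59.2
clock: 16.38
ee_pos: [495.3, -9.6, 119.0]
eef_rot: [-180.0, 0.0, 2.4]
wrist_force: [-0.8, 0.7, -1.4]
width: 0.265
gripper_force: 59.2
```

Tip near z = 56, below the bore mouth, with no contact. I'll go on.

```bash
python3 -m creep '{"commands":[[0.015,[0,0,0.003],0],[0.015,[0,0,0.003],0],[0.015,[0,0,0],0]]}'; python3 -m creep '{"commands":[[0.015,[0,0,0.004],0],[0.015,[0,0,0.003],0],[0.015,[0,0,0],0]]}'
```

```text
clock: 16.75
ee_pos: [495.4, -9.6, 113.1]
eef_rot: [180.0, 0.0, 2.4]
wrist_force: [-0.1, -0.3, -0.9]
width: 0.26
gripper_force: 59.2
clock: 17.12
ee_pos: [495.4, -9.6, 106.0]
eef_rot: [180.0, 0.0, 2.4]
wrist_force: [-0.9, -0.4, -1.5]
width: 0.262
gripper_force: 59.2
```

```bash
python3 -m creep '{"commands":[[0.015,[0,0,0.004],0],[0.015,[0,0,0.003],0],[0.015,[0,0,0],0]]}'; python3 -m creep '{"commands":[[0.015,[0,0,0.003],0],[0.015,[0,0,0.003],0],[0.015,[0,0,0],0],[0.015,[0,0,0],0]]}'
```

```text
clock: 17.5
ee_pos: [495.4, -9.6, 99.0]
eef_rot: [180.0, 0.0, 2.4]
wrist_force: [0.6, -0.0, -2.0]
width: 0.261
gripper_force: 59.2
clock: 18.0
ee_pos: [495.4, -9.7, 93.5]
eef_rot: [180.0, 0.0, 2.4]
wrist_force: [-1.1, -0.3, 4.3]
width: 0.259
gripper_force: 59.8
```

```bash
python3 -m creep '{"commands":[[0.015,[0,0,0.002],0],[0.015,[0,0,0.001],0],[0.015,[0,0,0],0],[0.015,[0,0,0],0]]}'; python3 -m creep '{"commands":[[0.015,[0,0,0.001],0],[0.015,[0,0,0.001],0],[0.015,[0,0,0],0],[0.015,[0,0,0],0]]}' 100
```

```text
clock: 18.5
ee_pos: [495.4, -9.7, 92.7]
eef_rot: [-180.0, -0.1, 2.4]
wrist_force: [-5.7, 1.1, 29.5]
width: 0.261
gripper_force: 62.6
clock: 19.0
ee_pos: [495.4, -9.7, 92.5]
eef_rot: [-180.0, -0.1, 2.4]
wrist_force: [-10.4, 0.5, 49.5]
width: 0.256
gripper_force: 97.8
```

```bash
python3 -m creep '{"commands":[[0.015,[0,0,-0.001],0],[0.015,[0,0,0],0],[0.015,[0,0,0],0],[0.015,[0,0,0],0]]}';python3 - <<'E'
from h import *
from rig import optics
n="side";C[n]=optics.camera(n);q=[542.7,10.8,.0392]
cv2.imwrite("pics/fin.png",cv2.resize(C[n]["frame"][120:270,180:300,::-1],(480,600),interpolation=2))
P=cloud(n).reshape(-1,3);c,s=np.cos(q[2]),np.sin(q[2]);d=P[:,:2]-q[:2];J=np.c_[d[:,0]*c+d[:,1]*s,-d[:,0]*s+d[:,1]*c,P[:,2]]
t=J[(abs(J[:,0])<14)&(J[:,1]>8)&(J[:,1]<110)&(abs(J[:,2]-51)<5)];print(np.percentile(t[:,1],[99,100]),"before 55.9 57.9")
E
```

```text
clock: 19.5
ee_pos: [495.4, -9.7, 92.7]
eef_rot: [-180.0, -0.1, 2.4]
wrist_force: [-9.6, -0.3, 41.0]
width: 0.247
gripper_force: 96.7
[56.34669533 56.77338194] before 55.9 57.9
```

View pics/fin.png

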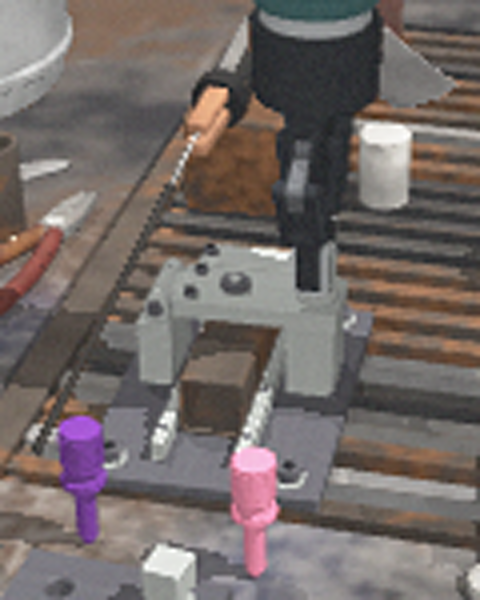

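The picture shows the lid level on the lug at (310,300), the tube still home and the pin held in the lid hole. I'll ease the push a little and hand in.

```bash
python3 -m creep '{"commands":[[0.015,[0,0,-0.001],0],[0.015,[0,0,0],0],[0.015,[0,0,0],0],[0.015,[0,0,0],0]]}';python3 -c "
from rig import ctrl
print(ctrl.get_state()['wrist_force'],ctrl.sign_off())"
```

```text
clock: 20.05
ee_pos: [495.4, -9.7, 92.8]
eef_rot: [-180.0, -0.1, 2.4]
wrist_force: [-5.9, -0.1, 29.3]
width: 0.248
gripper_force: 97.1
the job is handed in; nothing more can be done
[-5.94059728 -0.0834651  29.32897254] None
```

I handed the job in at 20.1 s. By my measurements the tube is home against the stop, the lid is shut and the round-knob pin is in the bore, gripped at about 97 N and pressing down with about 29 N; `sign_off()` gave no verdict.

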